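# Lock the painting turntable

### The job

Lock the painting turntable so that the flower can be painted without spinning: with closed fingers, push the upright peg round until the slot in the disc's rim lines up with the steel bolt, and only then push the bolt's upright plate until the bolt is fully home in the slot. Only push with the fingers - do not take the peg or the plate between them - leave the paints, brushes and other things where they are, and finish clear of everything.

Things in the scene. Friction and masses are not known exactly. Their poses are not given: they have to be found in the camera images.
- turntable: Painting turntable fixed to the table. Origin at table height on the disc's vertical axis; z up. A wooden foot 100 mm wide and 20 mm high runs from the disc along the turntable's -y to 280 mm from the axis and carries the bolt. The plywood disc has radius 110 mm, its underside 25 mm and its top 43 mm above the table. A green wooden flower, radius 60 mm and 12 mm thick (16 mm with its middle screw), is fixed on the disc around the axis.
- disc (a joint): Angle of the disc about the vertical, rad, counter-clockwise from above positive; it turns without end either way, with a friction of about 0.12 N m (about 1.5 N at the peg), and stays where it is left. At 0 (or any whole number of turns) the slot lies along the turntable's -y, in line with the bolt, and the peg along its +y. It starts 0.9 to 5.4 rad.
- peg_top (a point): Centre of the top of the upright round wooden peg on the disc, used to push it round: 14 mm diameter, rising 50 mm from the disc's top, so its top is 93 mm above the table; 85 mm from the axis, exactly opposite the slot.
- slot_mouth (a point): Middle of the slot's mouth on the disc's rim, 110 mm from the axis, 34 mm above the table. The slot runs straight to the axis, is 22 mm wide, flares to 34 mm at the rim, and ends 68 mm from the axis. It is the only slot.
- gate (a point): Fixed point where the bolt's line crosses the disc's rim: 110 mm from the axis along the turntable's -y, 34 mm above the table. The slot's mouth must come here.
- bolt (a joint): How far the bolt has been pushed towards the axis (along the turntable's +y), m: it starts at 0 to 0.003, with its tip outside the rim; 0.045 is fully home, where the plate meets the guide block. Friction about 3 N; it stays where it is left. Against the closed rim it is blocked; its tapered tip centres a slot that is a few mm off.
- bolt_tip (a point): Middle of the front end of the steel bolt, 34 mm above the table. The bolt is 16 mm wide, tapering to 8 mm in its last 10 mm, and at joint value 0 its tip lies 118 mm from the axis, along the turntable's -y.
- plate_top (a point): Middle of the top of the upright steel plate on the bolt's outer end, 85 mm above the table. The plate is 30 mm wide across the bolt, 12 mm thick along it, and rises 43 mm from the bolt (from 42 to 85 mm above the table); at joint value 0 it stands 223 mm from the axis along the turntable's -y, and the foot behind it is clear. Between the plate and the disc is a steel guide block fixed to the foot, 52 mm wide, 48 mm long, its top 47 mm above the table.
- paint_can: Bystander: round white paint can with a steel rim, 100 mm across, 115 mm high, stands upright; origin under its centre.
- brush_jar: Bystander: clear jar with three upright brushes, 72 mm across, jar 85 mm high, 220 mm with the brushes; origin under its centre.
- can_lid: Bystander: flat round steel can lid, 104 mm across, 8 mm thick; origin under its centre.
- stir_stick: Bystander: flat wooden stirring stick lying along its y axis, 22 x 220 x 6 mm; origin under its centre.
- flat_brush: Bystander: flat paint brush lying along its y axis, 40 mm wide, 12 mm high; it reaches from 100 mm behind its origin (handle, -y) to 85 mm ahead (+y).
- sanding_block: Bystander: cork sanding block, 66 x 43 x 30 mm; origin under its centre.
- paint_pot: Bystander: small white lidded pot, 60 mm across, 52 mm high; origin under its centre.
- wooden_leaf: Bystander: loose flat plywood leaf, 110 x 55 x 12 mm, long along its x axis; origin under its centre.

How it is judged:
By the outcome, as a careful person would: the job done as asked, in the order asked, and still so for the second after the job is handed in, with the robot touching nothing.
It also fails if it takes over 58 s, if anything falls off the work surface, if the arm or the gripper's body presses on something with over 40 N, if the wrist force passes 120 N, or if a joint passes its speed limit or range.

### The arm

A 6-joint arm with a two-finger parallel gripper is mounted at the origin on the work surface. World frame = base frame: x ahead of the robot, y to its left, z up, the work surface at z = 0. Lengths are in mm, angles in rad, forces in N, time in s.
With the tool pointing down it reaches from about 300 to 775 mm from the base axis. Payload 14.6 kg.
Tool frame: the origin (TCP) lies between the finger pads; the fingertips stand 19 mm ahead of it and the grasp point (between the pads) is the TCP; z points along the fingers, y is the line along which they close (so a half turn about z gives the same grasp; the last joint's range is limited). The gripper opens to 94 mm and grips with 3 to 60 N. Pads are 16 mm wide; open, the fingers measure 119 mm over their backs; the gripper's body (75 mm by 177 mm) begins 78 mm behind the grasp point.
Start: joints at [1.126, 0.3, 1.521, -0, 1.321, -0.067], TCP at [202.879, 511.204, 188.146] pointing down, gripper open.
Joint ranges: [-3.03, 3.03], [-0.79, 2.21], [0.23, 2.52], [-1.04, 4.18], [0, 3.07], [-2.55, 2.55]. Speed limits (rad/s): [2.22, 2.22, 2.57, 3.14, 3.14, 3.14].

### API

Orientations are given as [roll, pitch, yaw] about the fixed x, y, z axes, in that order (R = Rz(yaw) Ry(pitch) Rx(roll)).
In Python, from cell import monitor, imaging, job, find_in, trace gives the robot as it stands. The module is installed in compiled form; this text tells all that it offers.
- The arm moves only by the tool arm_command, never from a script. Its argument "steps" is a list of rows, each a list of 5 numbers: the opening, from 0 (shut) to 1 (fully open), then the shift along the tool's x, y, z in mm, then the turn about the tool's z in degrees. In form: [[gripper, dx, dy, dz, turn], ...]. A call has 1 to 20 rows; each row is the pose to reach, as a shift and turn from the pose commanded when the call began, along the tool's axes at that moment; what a row does not reach only later rows make up. A row lasts 1/8 s, in which the tool goes at most 62.5 mm and 10.7 degrees, less where a joint would pass 70% of its speed; a pose out of reach is approached as far as the arm can. A call with a gripper value outside its range is refused whole. The fingers move at their own pace and stop on an object; "force" is the grip in N (left out, the last holds). Time passes only in rows, so rows that repeat a pose let the fingers close. It gives the time, the measured TCP pose, the force, the opening and the grip force at its end, in the units of the state.
- monitor.read_state(): the state, without advancing time (a new reading comes with each control period).
- imaging.camera(name): name is "side" or "top" or "wrist"; returns a dict with "img" (400x640x3 uint8, red, green, blue), "mtx" (3x3 intrinsics, pixels), "D" ([k1, k2, p1, p2, k3] as OpenCV has them; the pictures are not rectified), "view" (4x4, takes a point from world to camera coordinates). Camera axes: x right, y down, z forward; pixel columns grow to the right and rows downward; lengths in mm; the calibration is good to about 2 mm. A picture is of the moment at which its call begins. There is no depth.
- job.sign_off(): hands the job in; it is judged then, once.
Trained networks look in a picture, given as the dict that the camera call returned (one of the last four; its "shot" number tells which), for a name from the list of things; names that differ only in an ending like _2 or _b are one class to them, and where a whole thing is asked for, a point or a joint stands for the part that bears it (a point fixed in the world has none). Each returns a list of dicts, best first, with "p" (0 to 1); they miss things now and then, are a little off and sometimes report something else, mostly with a low value. They report only what shows in the picture. A call takes as long as a camera call.
- find_in(picture, target): "rect" ([centre column, centre row, width, height] in pixels, round what is visible of it).
- trace(picture, target): "region" (400x640 bool, what is visible of it) and "rect" ([centre column, centre row, width, height] in pixels, round what is visible of it).
The state is a dict: "clock": time; "joints": joint angles; "qd": joint speeds; "effort": joint torques, N m; "eef_pos": TCP position; "eef_rot": TCP orientation; "wrist_force": force on the tool from outside, world axes, zero at the start; "moment": the same for the moment, N m; "finger_gap": finger opening in mm; "finger_force": force on a finger pad.
Only numpy, scipy, OpenCV 4.12 (cv2) and the standard library are available. Lean on these libraries where they do the work, as an engineer would, in place of code of your own. Each camera call takes 0.05 s, during which the arm holds its last target. There are 200 camera calls.

## Working session

There is one attempt and no reset: what is moved stays moved. The work goes in short steps, Python scripts to look and compute and a tool call to move; the robot and the scene stay as the last step left them, time stands still between calls to the robot, and variables do not carry over. Pictures are saved under pics/ and viewed, at most 13 in all, crops included, and the job is handed in when it is done.

Besides the shell and the picture viewer there is one more tool, called as a command line: name --pt "numbers of a row" for each row, then --argument value for the rest. arm_command: Moves the arm, as the interface text tells. Its arguments: {"type":"object","properties":{"steps":{"type":"array","items":{"type":"array","items":{"type":"number"}}},"force":{"type":"number"}},"required":["steps"]}

```bash
mkdir -p pics
cat > h.py <<'E'
import numpy as np, cv2
from cell import monitor, imaging, job, find_in, trace
def px2z(pic,uv,z):
    uv=np.array(uv,float).reshape(-1,1,2)
    n=cv2.undistortPoints(uv,np.array(pic["mtx"]),np.array(pic["D"],float)).reshape(-1,2)
    V=np.array(pic["view"]);R=V[:3,:3];t=V[:3,3];c=-R.T@t
    d=np.c_[n,np.ones(len(n))]@R
    return c+d*((z-c[2])/d[:,2])[:,None]
def proj(pic,P):
    V=np.array(pic["view"]);r,_=cv2.Rodrigues(V[:3,:3])
    return cv2.projectPoints(np.array(P,float).reshape(-1,3),r,V[:3,3],np.array(pic["mtx"]),np.array(pic["D"],float))[0].reshape(-1,2)
def save(pic,n): cv2.imwrite(f"pics/{n}.png",pic["img"][:,:,::-1])
E
python3 - <<'E'
from h import *
for c in ["top","side"]:
    p=imaging.camera(c); save(p,c+"0")
    V=np.array(p["view"]);print(c,(-V[:3,:3].T@V[:3,3]).round())
    for n in ["turntable","disc","peg_top","slot_mouth","bolt","bolt_tip","plate_top","paint_can","brush_jar","can_lid","paint_pot"]:
        r=find_in(p,n)[:2]
        print(n,[(round(x["p"],2),np.round(x["rect"]).tolist(),px2z(p,x["rect"][:2],40)[0].round().tolist()) for x in r])
print(monitor.read_state())
E
```

```text
top [ 356.   25. 1131.]
turntable [(0.9, [304.0, 203.0, 131.0, 71.0], [545.0, 53.0, 40.0])]
disc [(0.95, [273.0, 200.0, 77.0, 76.0], [556.0, 145.0, 40.0])]
peg_top [(0.74, [275.0, 200.0, 72.0, 77.0], [553.0, 140.0, 40.0])]
slot_mouth [(0.76, [274.0, 203.0, 74.0, 74.0], [545.0, 142.0, 40.0])]
bolt [(0.71, [273.0, 202.0, 74.0, 74.0], [548.0, 145.0, 40.0]), (0.48, [341.0, 184.0, 22.0, 17.0], [604.0, -60.0, 40.0])]
bolt_tip [(0.58, [342.0, 183.0, 22.0, 17.0], [607.0, -60.0, 40.0]), (0.23, [352.0, 219.0, 25.0, 20.0], [498.0, -90.0, 40.0])]
plate_top [(0.59, [331.0, 183.0, 43.0, 20.0], [608.0, -29.0, 40.0])]
paint_can [(0.87, [452.0, 157.0, 50.0, 40.0], [691.0, -400.0, 40.0]), (0.23, [166.0, 207.0, 71.0, 10.0], [531.0, 465.0, 40.0])]
brush_jar [(0.73, [193.0, 138.0, 42.0, 44.0], [747.0, 397.0, 40.0])]
can_lid [(0.75, [471.0, 228.0, 31.0, 36.0], [473.0, -446.0, 40.0]), (0.73, [272.0, 201.0, 76.0, 75.0], [550.0, 149.0, 40.0])]
paint_pot [(0.68, [321.0, 161.0, 20.0, 18.0], [676.0, 2.0, 40.0])]
side [ 429. 1232.  974.]
turntable [(0.69, [324.0, 217.0, 76.0, 84.0], [560.0, 79.0, 40.0]), (0.67, 
[... 993 characters left out ...]
452.0, 343.0, 40.0])]
{'clock': 1.2, 'joints': array([ 1.12637148e+00,  2.99884692e-01,  1.52100652e+00,  4.95687043e-06,
        1.32068464e+00, -6.66110775e-02]), 'qd': array([-0.0004375 ,  0.00178304, -0.00133267, -0.00157131,  0.0004964 ,
        0.00091359]), 'effort': array([-6.86508865e-04, -5.31657887e+01, -3.52921128e+01,  7.07801152e-02,
        2.12371931e-02,  2.87973933e-05]), 'eef_pos': array([202.89287525, 511.20049313, 188.15121927]), 'eef_rot': array([ 3.14157558e+00, -3.67411488e-06,  2.76377766e+00]), 'wrist_force': array([ 0.3759788 ,  0.17512067, -0.0955539 ]), 'moment': array([-0.06557836,  0.00315303,  0.00263168]), 'finger_force': 0.0, 'finger_gap': 94.02730969866215}
```

View pics/top0.png

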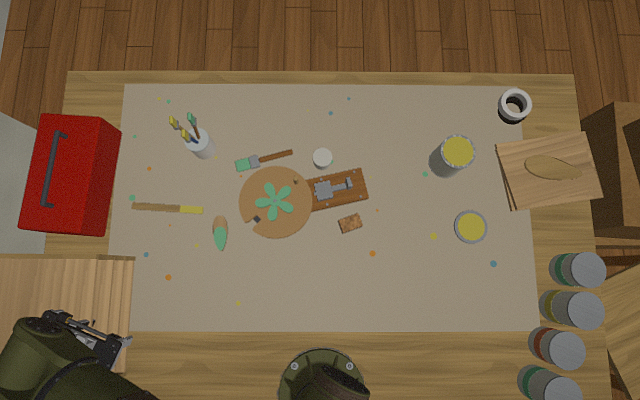

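View pics/side0.png

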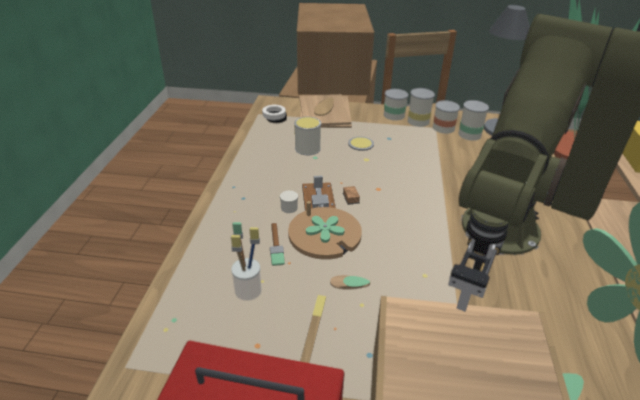

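The overhead view shows the disc at about (274,202), a dark slot near (257,220), the peg near (296,182), and the bolt and plate to the right near (345,185). The side view agrees. I'll take precise measurements on an enlarged crop.

Run:
```python
from h import *
p=imaging.camera("top"); 
c=p["img"][150:250,225:385,::-1]; cv2.imwrite("pics/c1.png",cv2.resize(c,None,fx=5,fy=5,interpolation=cv2.INTER_CUBIC))
for n in ["disc","turntable","peg_top","plate_top","bolt"]:
  for r in trace(p,n)[:1]:
    m=r["region"].astype(np.uint8); cs=max(cv2.findContours(m,0,1)[0],key=cv2.contourArea)
    w=px2z(p,cs.reshape(-1,2).astype(float),43 if n!="turntable" else 20)[:,:2].astype(np.float32)
    print(n,r["p"],m.sum(),cv2.minEnclosingCircle(cv2.convexHull(w)),cv2.fitEllipse(cv2.convexHull(w)),cv2.minAreaRect(w))
```

```text
disc 0.89 4157 ((549.9788818359375, 139.9291229248047), 112.70972442626953) ((551.4176635742188, 140.06002807617188), (218.22975158691406, 223.69154357910156), 38.04347610473633) ((551.792724609375, 140.38539123535156), (217.0119171142578, 220.2904052734375), 63.926170349121094)
turntable 0.61 5969 ((583.5775756835938, 60.53628158569336), 197.31732177734375) ((573.9663696289062, 60.69048309326172), (250.46023559570312, 408.0376281738281), 13.16646957397461) ((592.9437255859375, 65.52639770507812), (221.64414978027344, 393.791259765625), 26.634136199951172)
peg_top 0.68 4134 ((551.3513793945312, 139.64341735839844), 111.08147430419922) ((551.3095092773438, 140.0079345703125), (218.56129455566406, 221.32789611816406), 103.76651000976562) ((552.7442626953125, 139.335693359375), (219.11709594726562, 215.58380126953125), 45.53559112548828)
plate_top 0.74 159 ((605.412353515625, -56.89130401611328), 32.78935241699219) ((603.2410888671875, -61.12894821166992), (40.6418342590332, 66.91984558105469), 21.601720809936523) ((598.1608276367188, -61.481021881103516), (33.34394836425781, 65.25098419189453), 32.33081817626953)
bolt 0.69 162 ((605.9911499023438, -57.59006881713867), 31.882356643676758) ((604.431640625, -62.40766143798828), (38.12281036376953, 66.8850326538086), 19.62491798400879) ((598.3084716796875, -61.979576110839844), (32.158294677734375, 63.43506622314453), 30.464637756347656)
```

View pics/c1.png

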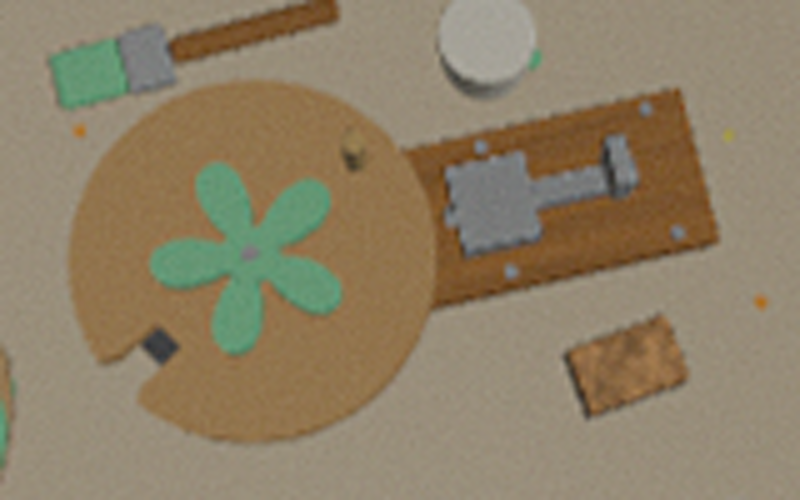

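The 5x crop shows the slot mouth at about (120,383), the peg at (352,150), the plate top at (616,150), and the foot's end corners at (682,88) and (718,243). The flower centre is at (250,253).

Run:
```python
from h import *
p=imaging.camera("top")
f=lambda u,v,z: px2z(p,[(u+.5)/5+225-.5,(v+.5)/5+150-.5],z)[0][:2] if 0 else px2z(p,[u/5+225-.4,v/5+150-.4],z)[0][:2]
C=np.array([551.4,140.0]); print("flower ctr",f(250,253,58))
e1,e2=f(682,88,20),f(718,243,20); m=(e1+e2)/2; print(e1,e2,np.linalg.norm(e1-e2),m,np.linalg.norm(m-C))
# foot sides direction
a=np.arctan2(*(m-C)[::-1]); print("bolt dir deg",np.degrees(a))
n=e2-e1; print("from edge",np.degrees(np.arctan2(n[1],n[0])))
g=f(485,200,47)  # guide block
pl=f(616,150,85); print("plate",pl,np.linalg.norm(pl-C),np.degrees(np.arctan2(*(pl-C)[::-1])), "guide",np.degrees(np.arctan2(*(g-C)[::-1])))
for n,q in [("slot",f(120,382,43)),("peg",f(356,136,93)),("pegbase",f(351,168,43))]:
    print(n,q,np.linalg.norm(q-C),np.degrees(np.arctan2(*(q-C)[::-1])))
b=a; print("disc angle from slot")
```

```text
flower ctr [550.53204967 138.95863351]
[ 662.82837072 -122.69174037] [ 564.9788406  -143.02705288] 99.9402595525888 [ 613.90360566 -132.85939662] 279.92668869729846
bolt dir deg -77.09791279448234
from edge -168.25977707105437
plate [607.41571865 -74.95781077] 222.1364921547428 -75.39415859227199 guide -76.3148001583368
slot [475.54542973 215.53971532] 107.05215748243586 135.11915795630205
peg [612.98773147  75.71508132] 89.02583578746007 -46.22754067807835
pegbase [605.5680828   80.91482343] 80.15759031483023 -47.48603793491869
disc angle from slot
```

arm_command --pt "0 -45 -23 0 9" --pt "0 -90 -47 0 18" --pt "0 -135 -70 0 27" --pt "0 -180 -94 0 37" --pt "0 -225 -118 0 47" --pt "0 -270 -142 0 57" --pt "0 -315 -166 0 67" --pt "0 -360 -190 0 77" --pt "0 -405 -214 0 87" --pt "0 -450 -238 0 97" --pt "0 -490 -257 0 106" --pt "0 -527 -277 0 114" --pt "0 -527 -277 0 114" --pt "0 -527 -277 0 114"

```text
clock: 3.3
eef_pos: [590.2, 59.7, 188.0]
eef_rot: [-3.141, 0.0, 0.775]
wrist_force: [0.1, 0.3, 0.0]
finger_gap: 0.3
finger_force: 0.0
```

Run:
```python
from h import *
s=monitor.read_state();print(s["clock"],s["eef_pos"],np.degrees(s["eef_rot"]),s["joints"],s["finger_gap"])
p=imaging.camera("wrist")
im=np.ascontiguousarray(p["img"][:,:,::-1])
C=np.array([551,139.5])
u=lambda a:np.array([np.cos(np.radians(a)),np.sin(np.radians(a))])
for P in [(*(C+85*u(-46)),93),(*(C+85*u(-46)),43),(*C,59),(*(C+223*u(-77)),85),(*(C+223*u(-77)),42)]+[(*(C+110*u(a)),43) for a in range(0,360,15)]:
    q=proj(p,P)[0]
    if 0<q[0]<640 and 0<q[1]<400: cv2.circle(im,tuple(int(v) for v in q),3,(0,0,255),-1)
cv2.imwrite("pics/w1.png",im)
```

```text
3.3 [590.21856165  59.66909875 187.96816121] [-1.79975689e+02  1.32567550e-02  4.44217000e+01] [3.89413292e-02 3.97173389e-01 1.39106280e+00 1.62796582e-04
 1.35381285e+00 8.34397697e-01] 0.2741591737047299
```

View pics/w1.png

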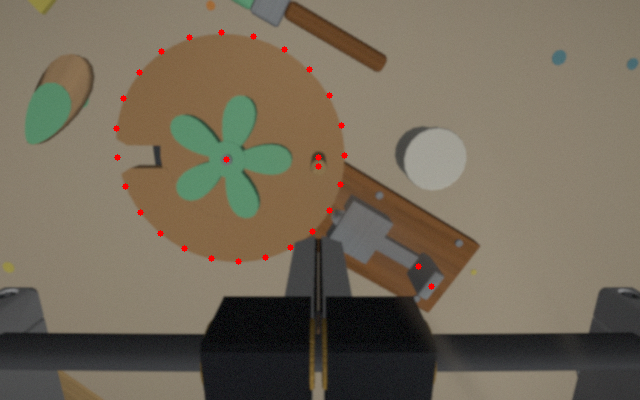

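The predicted disc, flower, peg (318,160) and plate (430,285) all land on the picture, so the pose model holds. Next I'll plan the arc.

```bash
cat >> h.py <<'E'
C=np.array([551,139.5])
u=lambda a:np.array([np.cos(np.radians(a)),np.sin(np.radians(a))])
def arc(phi,back=15): return (*(C+85*u(phi)-back*u(phi+90)),81,phi+90)
def rows(start,way,g=0):
    x0,y0,z0,yaw=start; X=u(yaw); Y=np.array([X[1],-X[0]])
    out=[]
    for x,y,z,w in way:
        d=np.array([x-x0,y-y0]); out.append([g,int(round(d@X)),int(round(d@Y)),int(round(z0-z)),int(round(yaw-w))])
    return out
E
python3 - <<'E'
from h import *
s=(590.4,59.6,188,44.4)
print(rows(s,[(590.4,59.6,150,44),(590.4,59.6,110,44),(590.4,59.6,81,44),(590.4,59.6,81,44)]+[arc(a) for a in (-46,-44,-40,-36,-31,-26,-21,-16,-11,-6,-1,4,9,14,19,24)]))
s=arc(24); print(s,rows(s,[arc(a) for a in list(range(29,90,5))+[92,94,96,97]]))
E
```

```text
[[0, 0, 0, 38, 0], [0, 0, 0, 78, 0], [0, 0, 0, 107, 0], [0, 0, 0, 107, 0], [0, 12, 0, 107, 0], [0, 15, 1, 107, -2], [0, 21, 1, 107, -6], [0, 27, 2, 107, -10], [0, 35, 1, 107, -15], [0, 42, 0, 107, -20], [0, 49, -1, 107, -25], [0, 57, -3, 107, -30], [0, 64, -6, 107, -35], [0, 70, -10, 107, -40], [0, 77, -14, 107, -45], [0, 83, -18, 107, -50], [0, 88, -23, 107, -55], [0, 93, -29, 107, -60], [0, 98, -35, 107, -65], [0, 102, -41, 107, -70]]
(np.float64(634.752413545758), np.float64(160.369432796804), 81, 114) [[0, 7, 1, 0, -5], [0, 15, 1, 0, -10], [0, 23, 1, 0, -15], [0, 30, 0, 0, -20], [0, 37, -2, 0, -25], [0, 45, -4, 0, -30], [0, 51, -7, 0, -35], [0, 58, -10, 0, -40], [0, 64, -14, 0, -45], [0, 70, -19, 0, -50], [0, 76, -24, 0, -55], [0, 81, -30, 0, -60], [0, 86, -35, 0, -65], [0, 88, -39, 0, -68], [0, 90, -42, 0, -70], [0, 91, -44, 0, -72], [0, 92, -46, 0, -73]]
```

arm_command --pt "0 0 0 38 0" --pt "0 0 0 78 0" --pt "0 0 0 107 0" --pt "0 0 0 107 0" --pt "0 12 0 107 0" --pt "0 15 1 107 -2" --pt "0 21 1 107 -6" --pt "0 27 2 107 -10" --pt "0 35 1 107 -15" --pt "0 42 0 107 -20" --pt "0 49 -1 107 -25" --pt "0 57 -3 107 -30" --pt "0 64 -6 107 -35" --pt "0 70 -10 107 -40" --pt "0 77 -14 107 -45" --pt "0 83 -18 107 -50" --pt "0 88 -23 107 -55" --pt "0 93 -29 107 -60" --pt "0 98 -35 107 -65" --pt "0 102 -41 107 -70"

```text
clock: 5.85
eef_pos: [635.2, 160.6, 82.1]
eef_rot: [3.14, 0.0, 2.001]
wrist_force: [-1.0, 0.0, -0.2]
finger_gap: 0.4
finger_force: 0.0
```

Run:
```python
from h import *
s=monitor.read_state();print(s["clock"],s["eef_pos"],np.degrees(s["eef_rot"][2]),s["wrist_force"],s["joints"])
p=imaging.camera("wrist");save(p,"w2")
```

```text
5.85 [635.24756844 160.57201207  82.14043754] 114.62724144471495 [-0.96394379  0.00904671 -0.16182469] [ 1.91696964e-01  6.26801076e-01  1.30094832e+00  4.96868401e-07
  1.21250280e+00 -2.38129864e-01]
```

View pics/w2.png

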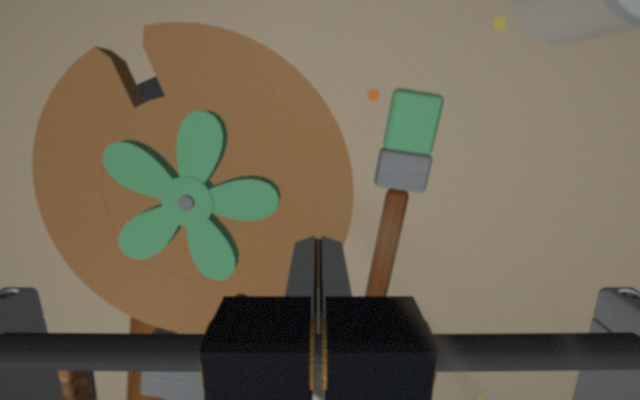

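The slot still appears at about (120,45), which is world 135°, so the disc hasn't turned and the fingers missed the peg. A dark speck at (240,297) may be the peg. I'll check the overhead and side views.

Run:
```python
from h import *
out=[]
for n in ("top","side"):
    p=imaging.camera(n); im=np.ascontiguousarray(p["img"][:,:,::-1])
    c=proj(p,(580,110,60))[0].astype(int); x0,y0=c[0]-60,c[1]-60
    o=cv2.resize(im[y0:y0+120,x0:x0+100],None,fx=4,fy=4,interpolation=cv2.INTER_CUBIC)
    for P,col in [((*(C+85*u(-46)),93),(0,0,255)),((*(C+85*u(-46)),43),(0,255,255)),((635,160.5,63),(255,0,0))]:
        q=(proj(p,P)[0]-[x0,y0]+.5)*4; cv2.circle(o,tuple(q.astype(int).tolist()),3,col,-1)
    out.append(o)
cv2.imwrite("pics/c2.png",np.hstack(out))
```

```text
(no output)
```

View pics/c2.png

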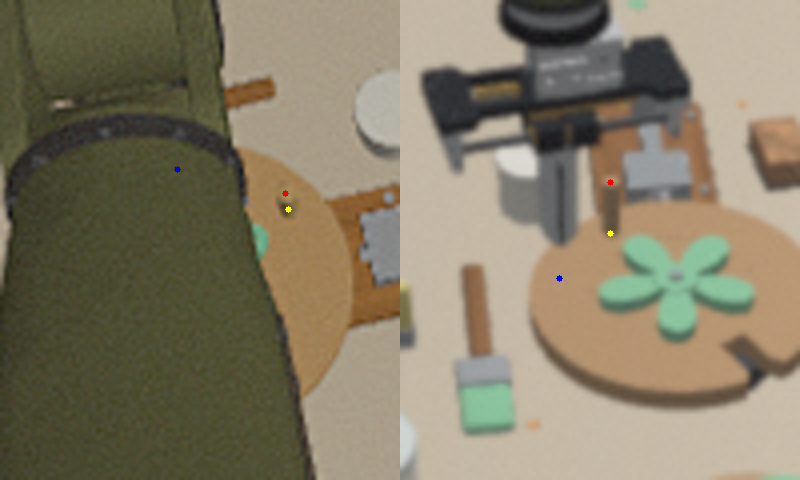

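The side view shows the peg where I calculated it, but the fingertip at (560,243) in the right half is well above its predicted spot (559,278). I'll triangulate the real tip.

Run:
```python
from h import *
s=monitor.read_state();print(s["eef_pos"],np.degrees(s["eef_rot"]))
p=imaging.camera("side");c=proj(p,(580,110,60))[0].astype(int)
px=np.array([560,243.])-[400,0]; px=px/4-.4+[c[0]-60,c[1]-60]
w=imaging.camera("wrist")
for z in (63,75,85,95,105): print(z,"side",px2z(p,px,z)[0].round(1),"wrist",px2z(w,[318,240],z)[0].round(1), "proj", proj(w,(635,160.5,z)).round())
V=np.array(w["view"]);print((-V[:3,:3].T@V[:3,3]).round(),V[:3,:3].round(2))
```

```text
[635.13992623 160.38164071  81.91519948] [1.79938255e+02 1.67723849e-02 1.14366950e+02]
63 side [641.7 120.3  63. ] wrist [637.6 153.4  63. ] proj [[319. 229.]]
75 side [638.9 135.   75. ] wrist [635.6 157.8  75. ] proj [[319. 236.]]
85 side [636.5 147.2  85. ] wrist [634.  161.4  85. ] proj [[319. 242.]]
95 side [634.2 159.4  95. ] wrist [632.3 165.   95. ] proj [[319. 249.]]
105 side [631.9 171.6 105. ] wrist [630.6 168.7 105. ] proj [[319. 256.]]
[602. 231. 278.] [[ 0.91  0.41  0.  ]
 [ 0.4  -0.88  0.27]
 [ 0.11 -0.25 -0.96]]
```

Both cameras put the real fingertips near z≈97 when the TCP reads 82, so they stand about 35 mm higher than the text says. They passed over the peg. I'll go back behind it, descend partway and check again.

Run:
```python
from h import *
print(rows((634.8,160.4,81,114.2),[(634.8,160.4,121,114),(590.4,59.6,121,44),(590.4,59.6,66,44)]))
```

```text
[[0, 0, 0, -40, 0], [0, -74, -82, -40, 70], [0, -74, -82, 15, 70]]
```

arm_command --pt "0 0 0 -40 0" --pt "0 -10 -12 -40 10" --pt "0 -20 -23 -40 20" --pt "0 -30 -35 -40 30" --pt "0 -41 -47 -40 40" --pt "0 -53 -59 -40 50" --pt "0 -64 -71 -40 60" --pt "0 -74 -82 -40 70" --pt "0 -74 -82 -40 70" --pt "0 -74 -82 -10 70" --pt "0 -74 -82 10 70" --pt "0 -74 -82 15 70" --pt "0 -74 -82 15 70"

```text
clock: 7.72
eef_pos: [590.9, 59.0, 66.5]
eef_rot: [3.141, -0.0, 0.776]
wrist_force: [-0.5, -0.1, 0.9]
finger_gap: 0.3
finger_force: 0.0
```

Run:
```python
from h import *
s=monitor.read_state();print(s["eef_pos"],np.degrees(s["eef_rot"]),s["wrist_force"])
p=imaging.camera("side");im=np.ascontiguousarray(p["img"][:,:,::-1])
x0,y0=285,165
o=cv2.resize(im[y0:y0+90,x0:x0+100],None,fx=6,fy=6,interpolation=cv2.INTER_CUBIC)
for z,col in [(47,(0,0,255)),(82,(255,0,0))]:
    q=(proj(p,(*s["eef_pos"][:2],z))[0]-[x0,y0]+.5)*6; cv2.circle(o,tuple(q.astype(int).tolist()),3,col,-1)
cv2.imwrite("pics/c3.png",o)
```

```text
[590.92920422  58.98684108  66.52845747] [ 1.79989191e+02 -1.33244146e-02  4.44572728e+01] [-0.45127609 -0.12381353  0.8836797 ]
```

View pics/c3.png

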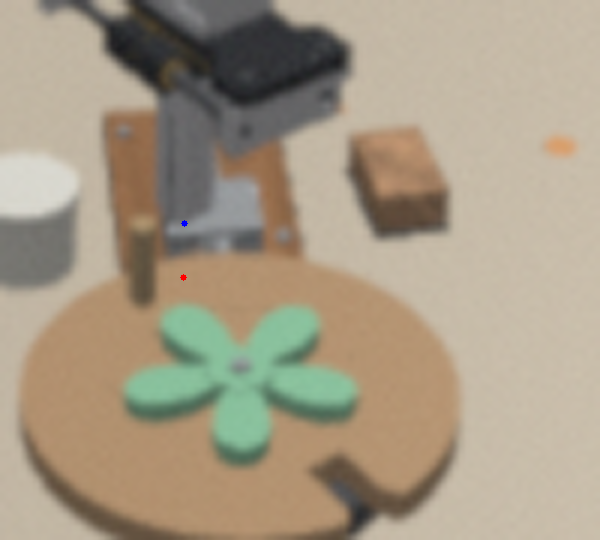

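Confirmed: the tip is at z≈83 with the TCP reading 66. I'll lower 22 mm and repeat the arc, starting with a short stretch to check contact.

arm_command --pt "0 0 0 12 0" --pt "0 0 0 22 0" --pt "0 0 0 22 0" --pt "0 12 0 22 0" --pt "0 15 1 22 -2" --pt "0 21 1 22 -6" --pt "0 27 2 22 -10" --pt "0 35 1 22 -15" --pt "0 42 0 22 -20" --pt "0 49 -1 22 -25" --pt "0 57 -3 22 -30" --pt "0 64 -6 22 -35" --pt "0 70 -10 22 -40"

```text
clock: 9.4
eef_pos: [634.2, 115.0, 44.3]
eef_rot: [3.141, 0.0, 1.477]
wrist_force: [1.1, -1.8, -0.0]
finger_gap: 0.6
finger_force: 0.7
```

Run:
```python
from h import *
s=monitor.read_state();print(s["eef_pos"],np.degrees(s["eef_rot"])[2],s["wrist_force"])
p=imaging.camera("wrist");save(p,"w3")
a=arc(-6);print(rows(a,[arc(t) for t in list(range(-1,90,5))+[91]]), arc(91))
```

```text
[634.18787551 115.01181914  44.31932224] 84.6132121332951 [ 1.06329612 -1.79381009 -0.03997249]
[[0, 7, 1, 0, -5], [0, 15, 1, 0, -10], [0, 23, 1, 0, -15], [0, 30, 0, 0, -20], [0, 37, -2, 0, -25], [0, 45, -4, 0, -30], [0, 51, -7, 0, -35], [0, 58, -10, 0, -40], [0, 64, -14, 0, -45], [0, 70, -19, 0, -50], [0, 76, -24, 0, -55], [0, 81, -30, 0, -60], [0, 86, -35, 0, -65], [0, 90, -42, 0, -70], [0, 93, -49, 0, -75], [0, 96, -55, 0, -80], [0, 98, -63, 0, -85], [0, 100, -70, 0, -90], [0, 101, -77, 0, -95], [0, 101, -80, 0, -97]] (np.float64(564.5142608801767), np.float64(224.74884018485253), 81, 181)
```

View pics/w3.png

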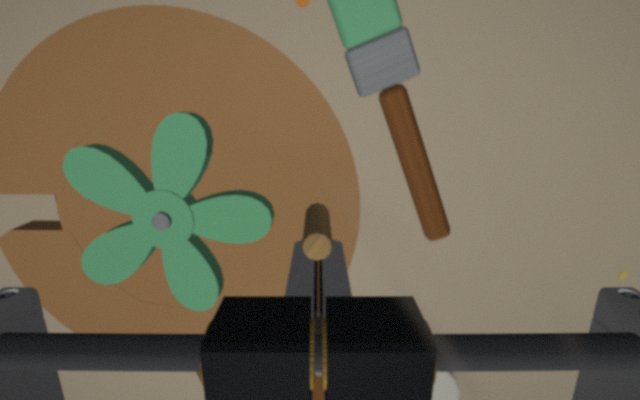

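The peg now sits centred ahead of the closed fingers at (318,245), and the slot has turned with the disc. I'll continue the arc.

arm_command --pt "0 7 1 0 -5" --pt "0 15 1 0 -10" --pt "0 23 1 0 -15" --pt "0 30 0 0 -20" --pt "0 37 -2 0 -25" --pt "0 45 -4 0 -30" --pt "0 51 -7 0 -35" --pt "0 58 -10 0 -40" --pt "0 64 -14 0 -45" --pt "0 70 -19 0 -50" --pt "0 76 -24 0 -55" --pt "0 81 -30 0 -60" --pt "0 86 -35 0 -65" --pt "0 90 -42 0 -70" --pt "0 93 -49 0 -75" --pt "0 96 -55 0 -80" --pt "0 98 -63 0 -85" --pt "0 100 -70 0 -90" --pt "0 101 -77 0 -95" --pt "0 101 -80 0 -97" --force 20

```text
clock: 11.95
eef_pos: [564.2, 223.6, 44.5]
eef_rot: [3.141, 0.001, -3.117]
wrist_force: [0.9, 0.7, 0.0]
finger_gap: 0.3
finger_force: 0.8
```

Run:
```python
from h import *
s=monitor.read_state();print(s["clock"],s["eef_pos"],np.degrees(s["eef_rot"])[2],s["wrist_force"],s["joints"][5])
# slot & bolt in side view: rotate about to see
p=imaging.camera("top");q=imaging.camera("side")
def crop(p,P,w,h,f):
    c=proj(p,P)[0].astype(int); im=p["img"][c[1]-h//2:c[1]+h//2,c[0]-w//2:c[0]+w//2,::-1]
    return cv2.resize(im,None,fx=f,fy=f,interpolation=cv2.INTER_CUBIC),(c[0]-w//2,c[1]-h//2)
a,oa=crop(p,(575,30,43),80,100,5);b,ob=crop(q,(575,50,43),80,100,5);print(oa,ob)
cv2.imwrite("pics/c4.png",np.hstack([a,b]))
```

```text
11.95 [564.19398952 223.55078437  44.49436279] -178.57866158943398 [0.92517043 0.69290457 0.01303836] -1.2789199837707488
(np.int64(271), np.int64(143)) (np.int64(280), np.int64(160))
```

View pics/c4.png

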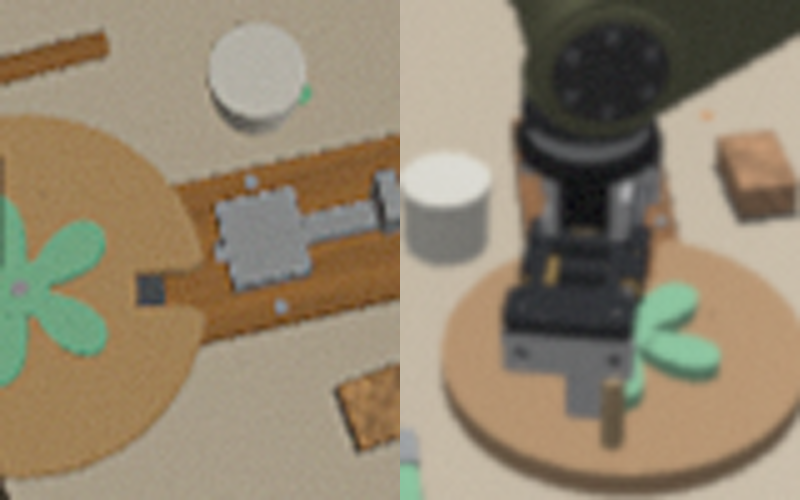

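The overhead crop shows the slot mouth corners at about (203,265) and (205,312), the bolt tip at about (219,249), and the flower centre at (18,288). About 12° remains.

Run:
```python
from h import *
p=imaging.camera("top")
f=lambda x,y,z:px2z(p,[x/5+271-.4,y/5+143-.4],z)[0][:2]
def ang(q): d=q-C; return round(float(np.degrees(np.arctan2(d[1],d[0]))),1),round(float(np.linalg.norm(d)),1)
print("ctr",f(18,288,59))
for n,x,y,z in [("m1",203,265,43),("m2",205,312,43),("m",204,288,43),("slotend",149,290,34),("tip",219,249,34),("guide",263,238,47),("shaft",342,221,42),("shaftend",372,214,42)]: print(n,ang(f(x,y,z)))
```

```text
ctr [550.34493694 140.02886262]
m1 (-81.2, 109.5)
m2 (-96.1, 110.1)
m (-88.5, 108.9)
slotend (-87.7, 75.7)
tip (-76.4, 121.1)
guide (-77.2, 147.7)
shaft (-77.0, 196.8)
shaftend (-76.9, 215.5)
```

Run:
```python
from h import *
a=arc(91);print(rows(a,[arc(t) for t in (94,97,99,101,102,102.7)]))
```

```text
[[0, 4, 1, 0, -3], [0, 9, 1, 0, -6], [0, 12, 1, 0, -8], [0, 15, 1, 0, -10], [0, 16, 1, 0, -11], [0, 18, 1, 0, -12]]
```

arm_command --pt "0 4 1 0 -3" --pt "0 9 1 0 -6" --pt "0 12 1 0 -8" --pt "0 15 1 0 -10" --pt "0 16 1 0 -11" --pt "0 18 1 0 -12" --pt "0 18 1 0 -12" --pt "0 10 1 0 -12" --pt "0 -2 1 0 -12" --pt "0 -6 1 -40 -12" --pt "0 -6 1 -90 -12" --pt "0 -6 1 -90 -12"

```text
clock: 13.6
eef_pos: [572.3, 224.8, 138.1]
eef_rot: [3.141, 0.007, -2.909]
wrist_force: [0.3, 0.0, -0.8]
finger_gap: 0.3
finger_force: 0.0
```

Run:
```python
from h import *
s=monitor.read_state();print(s["clock"],s["eef_pos"],np.degrees(s["eef_rot"])[2],s["wrist_force"])
p=imaging.camera("top"); V=p["img"]
im=cv2.resize(V[143:243,241:371,::-1],None,fx=6,fy=5.5,interpolation=cv2.INTER_CUBIC)
im=np.ascontiguousarray(im)
for r,z,col in [(110,43,(0,0,255)),(75,43,(0,0,255)),(223,85,(255,0,0)),(150,47,(255,0,0))]:
    q=(proj(p,(*(C+r*u(-77)),z))[0]-[241,143]+.5)*[6,5.5];cv2.circle(im,tuple(q.astype(int).tolist()),3,col,-1)
cv2.imwrite("pics/c5.png",im)
```

```text
13.6 [572.26659742 224.81408423 138.12503823] -166.66418962399482 [ 0.25998223  0.02931209 -0.80255715]
```

View pics/c5.png

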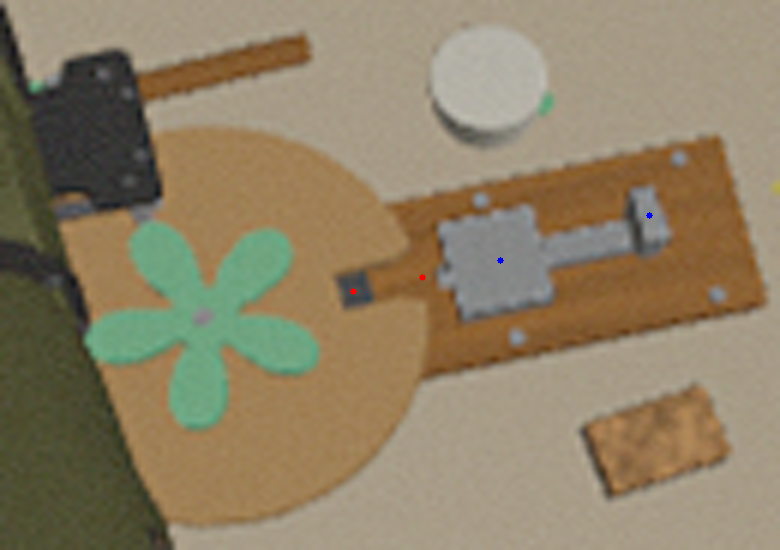

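The slot mouth midpoint (418,277) sits on the bolt line (422,277), so they are aligned within about 2 mm. Next I'll go behind the plate.

Run:
```python
from h import *
P=lambda r,z:(*(C+r*u(-77)),z,103)
print(P(252,36),rows((570.6,225.7,134,193.4),[P(252,134)]))
```

```text
(np.float64(607.687665694654), np.float64(-106.04125632587929), 36, 103) [[0, 41, -331, 0, 90]]
```

arm_command --pt "0 4 -33 0 9" --pt "0 8 -66 0 18" --pt "0 12 -100 0 27" --pt "0 16 -133 0 36" --pt "0 20 -166 0 45" --pt "0 25 -199 0 54" --pt "0 29 -232 0 63" --pt "0 33 -265 0 72" --pt "0 37 -300 0 81" --pt "0 41 -331 0 90" --pt "0 41 -331 0 90" --pt "0 41 -331 30 90" --pt "0 41 -331 60 90" --pt "0 41 -331 60 90"

```text
clock: 15.4
eef_pos: [605.1, -106.1, 71.4]
eef_rot: [-3.137, -0.002, 1.806]
wrist_force: [0.2, -1.0, 0.4]
finger_gap: 0.3
finger_force: 0.0
```

Run:
```python
from h import *
s=monitor.read_state();print(s["clock"],s["eef_pos"],np.degrees(s["eef_rot"])[2],s["wrist_force"])
p=imaging.camera("wrist");im=np.ascontiguousarray(p["img"][:,:,::-1])
for r,z,col in [(223,85,(0,0,255)),(229,85,(0,0,255)),(110,34,(255,0,0)),(178,42,(255,0,0))]:
    q=proj(p,(*(C+r*u(-77)),z))[0];cv2.circle(im,tuple(q.astype(int).tolist()),3,col,-1)
cv2.imwrite("pics/w4.png",im)
```

```text
15.4 [ 605.14956663 -106.07173948   71.44338652] 103.49695515947394 [ 0.17078557 -1.04626263  0.35283364]
```

View pics/w4.png

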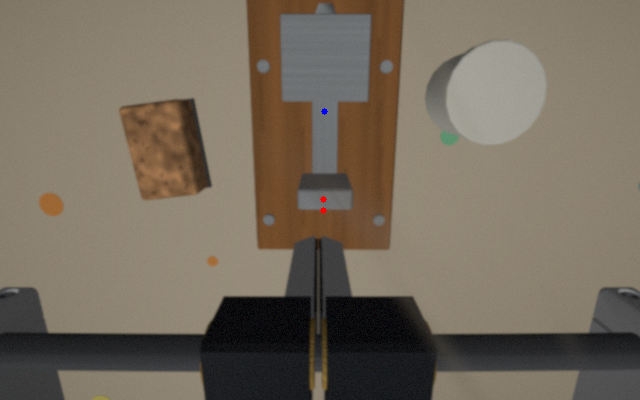

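The plate top at (325,190) is straight ahead of the fingers at (318,240), and the foot behind it is clear. I'll shift 3 mm, lower and push.

arm_command --pt "0 0 3 20 0" --pt "0 0 3 38 0" --pt "0 0 3 38 0" --pt "0 6 3 38 0" --pt "0 12 3 38 0" --pt "0 16 3 38 0" --pt "0 20 3 38 0" --pt "0 24 3 38 0" --pt "0 28 3 38 0" --pt "0 32 3 38 0" --pt "0 36 3 38 0" --pt "0 40 3 38 0" --pt "0 44 3 38 0" --pt "0 48 3 38 0" --pt "0 51 3 38 0" --pt "0 54 3 38 0" --pt "0 56 3 38 0" --pt "0 56 3 38 0"

```text
clock: 17.7
eef_pos: [596.2, -51.7, 35.9]
eef_rot: [-3.141, -0.001, 1.804]
wrist_force: [0.2, -1.1, 0.7]
finger_gap: 0.5
finger_force: 0.2
```

arm_command --pt "0 1 0 0 0" --pt "0 2 0 0 0" --pt "0 3 0 0 0" --pt "0 4 0 0 0"

```text
clock: 18.2
eef_pos: [595.5, -48.6, 36.0]
eef_rot: [-3.141, 0.001, 1.804]
wrist_force: [1.9, -10.0, -2.3]
finger_gap: 0.5
finger_force: 5.2
```

Run:
```python
from h import *
s=monitor.read_state();print(s["clock"],s["eef_pos"],np.linalg.norm(s["eef_pos"][:2]-C),s["wrist_force"])
p=imaging.camera("wrist");save(p,"w5")
```

```text
18.2 [595.48113431 -48.5814996   35.96814848] 193.269816060862 [ 1.85169356 -9.97193346 -2.31657451]
```

View pics/w5.png

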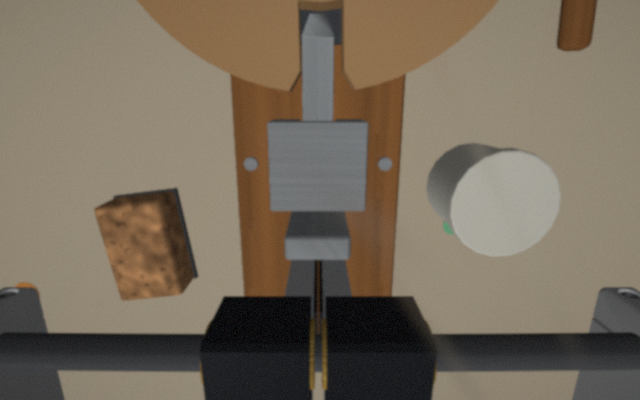

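The bolt is deep in the slot and the plate is at the guide block, with force starting to rise. I'll press a little more to confirm the hard stop.

arm_command --pt "0 1 0 0 0" --pt "0 2 0 0 0" --pt "0 2 0 0 0"

```text
clock: 18.62
eef_pos: [595.5, -48.5, 36.1]
eef_rot: [3.141, 0.003, 1.803]
wrist_force: [3.7, -19.1, -4.2]
finger_gap: 0.5
finger_force: 9.7
```

It's at the hard stop: no movement, and the force rose to 19 N. I'll back off and lift clear.

arm_command --pt "0 -8 0 0 0" --pt "0 -25 0 0 0" --pt "0 -35 0 0 0" --pt "0 -35 0 -50 0" --pt "0 -35 0 -100 0" --pt "0 -60 0 -150 0" --pt "0 -60 0 -160 0" --pt "0 -60 0 -160 0" --pt "0 -60 0 -160 0"

```text
clock: 19.75
eef_pos: [608.4, -104.1, 194.4]
eef_rot: [-3.139, -0.001, 1.804]
wrist_force: [-0.1, 0.5, -0.1]
finger_gap: 0.6
finger_force: 0.0
```

Run:
```python
from h import *
s=monitor.read_state();print(s["clock"],s["eef_pos"],s["qd"].round(3),s["wrist_force"])
p=imaging.camera("wrist")
for r in trace(p,"plate_top")[:2]: print(r["p"],r["rect"])
print(proj(p,[(*(C+a*u(-77)),85) for a in (178,223)]))
```

```text
19.75 [ 608.42444162 -104.1070611   194.36913119] [ 0.003  0.    -0.004  0.     0.003 -0.001] [-0.06603207  0.45793688 -0.14354664]
0.66 [318.0, 63.0, 31.3, 124.9]
[[317.97104664 110.40147443]
 [317.64039107 163.95651325]]
```

The bolt and plate region ends at row 125, which fits a plate at 178 mm (row 110) and not at 223 mm (row 164). The bolt is home and the arm is clear.

```bash
python3 -c "
from cell import job;print(job.sign_off())"
```

```text
the job is handed in; nothing more can be done
None
```

The turntable is locked: the slot was lined up by pushing the peg, the bolt was pushed to its hard stop in the slot, and the job was handed in at about 20 s with the arm clear and nothing else touched; a first pass missed because the fingers went over the peg.

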